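Load the clamp stand for the next ageing run

ROBOT

A 6-joint arm with a two-finger parallel gripper is mounted at the origin on a cart in front of the work surface, level with it; the furniture and walls round the work are solid. World frame = base frame: x ahead of the robot, y to its left, z up, the work surface at z = 0. Lengths are in mm, angles in rad, forces in N, time in s.
With the tool pointing down it reaches from about 350 to 775 mm from the base axis. Payload 5.5 kg.
Tool frame: the origin (TCP) lies midway between the tips of the shut fingers; the grasp point (between the pads) lies 19 mm behind it; z points along the fingers, y is the direction in which the jaws open and shut (so a half turn about z gives the same grasp; the last joint's range is limited). The gripper opens to 85 mm and grips with 20 to 120 N. Pads are 22 mm wide; open, the fingers measure 114 mm over their backs; the gripper's body (76 mm by 85 mm) begins 54 mm behind the grasp point. The pads swing forward as they close: fully open they stand 13 mm farther back than shut.
Start: joints at [-1.464, 0.313, 0.046, 1.304, 0, 1.431], TCP at [140.467, -557.621, 231.323] pointing down, gripper open.
Joint ranges: [-2.76, 2.76], [-0.86, 1.69], [-1.03, 1.26], [-2.2, 2.34], [-1.47, 1.5], [-3.14, 3.14]. Speed limits (rad/s): [2.57, 2.57, 3.14, 3.14, 3.14, 3.14].

INTERFACE

Orientations are given as a 3x3 rotation matrix whose columns are the frame's x, y, z axes.
In Python, from cell import robot, cams gives the robot as it stands.
- The arm moves only by the shell command python3 -m crank 'ROWS' [FORCE]. ROWS is JSON, a list of rows, each a list of 7 numbers: the finger opening in mm, from 0 to 85.4, then the shift along the tool's x, y, z in mm, then the turn, a rotation vector about the tool's x, y, z in degrees. In form: [[gripper, tx, ty, tz, rx, ry, rz], ...]. A call has 1 to 20 rows; each row is the pose to reach, as a shift and turn from the pose measured when the call began, along the tool's axes at that moment; what a row does not reach only later rows make up. A row lasts 1/8 s, in which the tool goes at most 62.5 mm and 10.7 degrees, less where a joint would pass 70% of its speed; a pose out of reach is approached as far as the arm can. A call with a gripper value outside its range is refused whole. The fingers move at their own pace and stop on an object; FORCE is the grip in N (left out, the last holds). Time passes only in rows, so rows that repeat a pose let the fingers close. It gives the time, the measured TCP pose, the force and the opening at its end, in the units of the state.
- robot.get_obs(): the state, without advancing time (a new reading comes with each control period).
- cams.get_image(name): name is "scene" or "top"; returns a dict with "pixels" (384x512x3 uint8, red, green, blue), "fx", "fy", "cx", "cy" (pixels), "R" (3x3) and "t" (3): a world point X has camera coordinates R X + t. Camera axes: x right, y down, z forward; pixel columns grow to the right and rows downward; lengths in mm; the calibration is good to about 2 mm. A picture is of the moment at which its call begins. There is no depth.
- robot.hand_in(): hands the job in, once; it reports no verdict.
The state is a dict: "time": time; "joint_positions": joint angles; "qvel": joint speeds; "joint_torque": joint torques, N m; "ee_pos": TCP position; "eef_rot": TCP orientation; "contact_force": force on the tool from outside, world axes, zero at the start; "ft_torque": the same for the moment, N m; "grip_width": finger opening in mm.
Only numpy, scipy, OpenCV 4.12 (cv2) and the standard library are available. Lean on these libraries where they do the work, as an engineer would, in place of code of your own. Each camera call takes 0.05 s, during which the arm holds its last target. There are 200 camera calls.

TASK

The case already in the clamp stand shows by its lid colour which rubber compound is aged next. Swing the clamp arm out of the way, stack every case with that lid colour squarely on it in one column, and lay all the cases of the other colour flat, lids up, in the waiting tray. Then swing the clamp arm back over the column and push it down until its sprung foot is pressed well in on the top case, so that it holds the column; leave everything else on the bench alone.

Things in the scene. Friction and masses are not known exactly. Their poses are not given: they have to be found in the camera images.
- blue_1: closed flat sample case, 80 x 50 x 28 mm, about 0.15 kg, grey tray with a blue lid, small white blank label on the lid, clasp and hinge on the two short ends; origin at the centre of its underside, x along the 80 mm, z up through the lid; best gripped across the 50 mm; may be absent
- blue_2: closed flat sample case, 80 x 50 x 28 mm, about 0.15 kg, grey tray with a blue lid, small white blank label on the lid, clasp and hinge on the two short ends; origin at the centre of its underside, x along the 80 mm, z up through the lid; best gripped across the 50 mm; may be absent
- blue_3: closed flat sample case, 80 x 50 x 28 mm, about 0.15 kg, grey tray with a blue lid, small white blank label on the lid, clasp and hinge on the two short ends; origin at the centre of its underside, x along the 80 mm, z up through the lid; best gripped across the 50 mm; may be absent
- yellow_1: closed flat sample case, 80 x 50 x 28 mm, about 0.15 kg, grey tray with a yellow lid, small white blank label on the lid, clasp and hinge on the two short ends; origin at the centre of its underside, x along the 80 mm, z up through the lid; best gripped across the 50 mm; may be absent
- yellow_2: closed flat sample case, 80 x 50 x 28 mm, about 0.15 kg, grey tray with a yellow lid, small white blank label on the lid, clasp and hinge on the two short ends; origin at the centre of its underside, x along the 80 mm, z up through the lid; best gripped across the 50 mm; may be absent
- yellow_3: closed flat sample case, 80 x 50 x 28 mm, about 0.15 kg, grey tray with a yellow lid, small white blank label on the lid, clasp and hinge on the two short ends; origin at the centre of its underside, x along the 80 mm, z up through the lid; best gripped across the 50 mm; may be absent
- base_blue: the same kind of case with a blue lid; if present it is the first case of this run and stands between the corner lips of the clamp stand (exactly one of base_blue and base_yellow is present); same size, origin and axes
- base_yellow: the same kind of case with a yellow lid; if present it is the first case of this run and stands between the corner lips of the clamp stand (exactly one of base_blue and base_yellow is present); same size, origin and axes
- stand: fixed clamp stand: grey base plate 235 x 96 x 10 mm with four corner lips 8 mm high round the place of the first case (80 x 50 mm with 3 mm play a side), and a steel post 18 mm thick, 205 mm high; origin on the bench under the centre of the case's place, x along the plate (case's long side) to the post, which stands 125 mm from the origin at +x, y to the left of that, z up
- clamp_knob (a point): middle of the black knob on the end of the red clamp arm, above the sprung foot: a round upright knob 20 to 25 mm thick, 41 mm high, this point 23 mm above its foot (which stands on the arm's top) and 18 mm below its top; 125 mm from the post's axis; grip it from above to swing, lift or lower the arm
- clamp_pad (a point): centre of the underside of the black rubber pad, 34 mm across, on the sprung foot under the end of the clamp arm; 56 mm below clamp_knob when the foot is not pressed in
- clamp_foot (a joint): how far the sprung foot (pad) under the arm's end is pressed in, m: 0 free, 0.010 fully in; spring 700 N/m
- clamp_arm (a joint): swing of the clamp arm about the upright post, rad: 0 with the pad over the centre of the case's place, positive anticlockwise seen from above, -1.8 to 1.8; light friction (0.12 N m), it stays where it is left; the arm's end lies at the post + 0.125 m in the direction of the stand's -x turned by this angle
- collar (a joint): height of the collar that carries the clamp arm, m: 0 with the free pad's underside 60 mm above the bench, 0.095 fully up; stiff friction on the post (about 7 N, and collar and arm weigh 3.7 N), it stays at any height, and is pulled up or pushed down by the knob
- tray: loose waiting tray of aluminium with a black rubber floor, 124 x 264 mm outside, rim 16 mm high, walls and floor 3 mm, 0.7 kg; origin at the centre of its underside, y along its length; takes three cases side by side lying across it (each case's long side along the tray's x)
- tape: roll of tape lying flat, 100 mm across, 24 mm high, origin at the centre of its underside; a bystander
- caliper: vernier calliper lying flat, 71 x 206 x 16 mm, long along its y; a bystander
- test_strip: red rubber dumbbell test piece lying flat, 25 x 115 x 8 mm, long along its y; a bystander
Not all that is in view belongs to the job. Leave any purple look-alike of the blue_1 alone.

How it is judged:
By the outcome, as a careful person would: the job done as asked, in the order asked, and still so for the second after the job is handed in, with the robot touching nothing.
Of base_blue, base_yellow only 1 to 1 are there at a start; the rules pass over those that are not, and their reading is None.
Of blue_1, yellow_1, blue_2, yellow_2, blue_3, yellow_3 only 4 to 6 are there at a start; the rules pass over those that are not, and their reading is None.
At some moment in a run one of tray may be knocked a few centimetres aside while the robot is not near it.
Once in a run the grip may slacken for a moment while it holds something.
It also fails if it takes over 210 s, if anything falls off the work surface, if the arm or the gripper's body presses on something with over 40 N, if the wrist force passes 120 N, or if a joint passes its speed limit or range.

## Working session

There is one attempt and no reset: what is moved stays moved. The work goes in short steps, Python scripts to look and compute and a shell command to move; the robot and the scene stay as the last step left them, time stands still between calls to the robot, and variables do not carry over. Pictures are saved under pics/ and viewed, about 12 in all and at most 16, crops included, and the job is handed in when it is done.

```bash
mkdir -p pics; ls
python3 - <<'E'
from cell import robot,cams
import cv2,numpy as np
for n in("top","scene"):
    d=cams.get_image(n); cv2.imwrite(f"pics/{n}0.png",cv2.resize(d["pixels"][:,:,::-1],(800,600),interpolation=cv2.INTER_CUBIC))
    print(n,d["fx"],d["fy"],d["cx"],d["cy"],np.round(d["R"],4).tolist(),d["t"])
o=robot.get_obs();print(o["time"],o["ee_pos"],o["eef_rot"],o["contact_force"],o["grip_width"])
E
```

```text
pics
top 421.59313930903295 421.59313930903295 244.23485641228743 199.95475969008348 [[-0.0096, -0.9998, 0.0199], [-0.9812, 0.0056, -0.1931], [0.1929, -0.0214, -0.981]] [  63.52248642  504.06703614 1228.53769699]
scene 486.42121656331324 486.42121656331324 254.68779427879375 188.7813746674665 [[0.7819, -0.6231, 0.0194], [-0.2292, -0.3163, -0.9206], [0.5797, 0.7154, -0.3901]] [-366.00482081  230.3435948  1129.66778621]
0.1 [ 140.4078865  -557.12751849  230.49824202] [[ 9.69705013e-01  2.44278855e-01 -1.69079632e-04]
 [ 2.44278805e-01 -9.69703701e-01  1.61180113e-03]
 [ 2.29771788e-04 -1.60427420e-03 -9.99998687e-01]] [-0.19271728 -0.33224944 -0.09499   ] 85.43381225138445
```

View pics/top0.png

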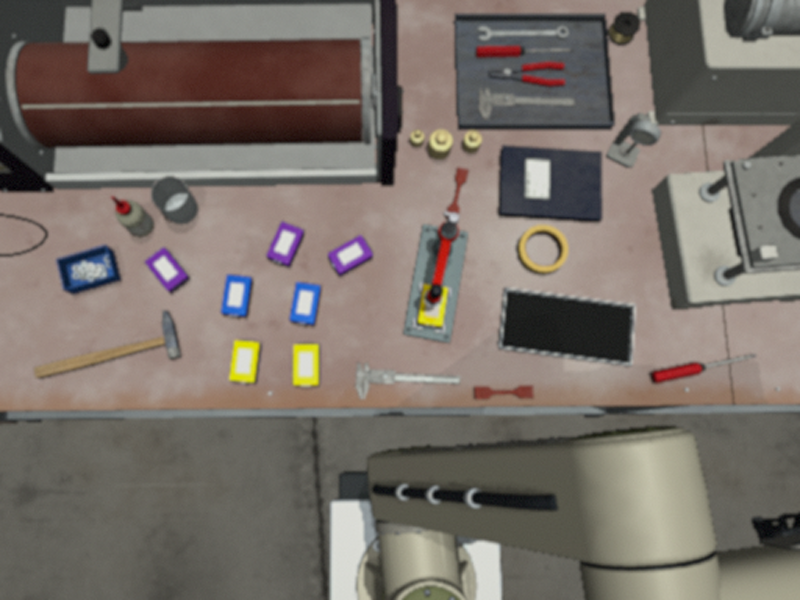

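View pics/scene0.png

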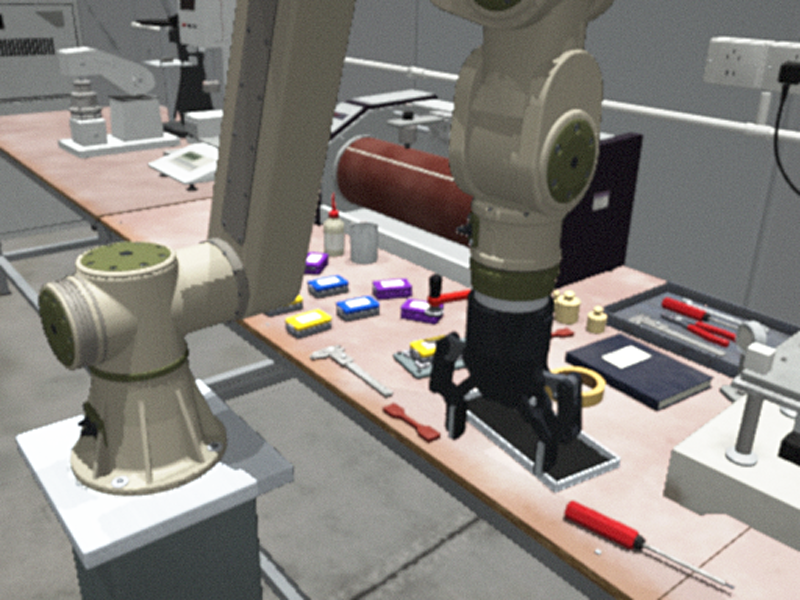

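```bash
cat > h.py <<'E'
from cell import robot,cams
import cv2,numpy as np
def ray(d,uv,z):
    uv=np.atleast_2d(np.asarray(uv,float)); R=np.array(d["R"]);t=np.array(d["t"]);C=-R.T@t
    v=np.c_[(uv[:,0]-d["cx"])/d["fx"],(uv[:,1]-d["cy"])/d["fy"],np.ones(len(uv))]@R
    return (C+v*((z-C[2])/v[:,2])[:,None])[:,:2]
def proj(d,X):
    p=np.atleast_2d(X)@np.array(d["R"]).T+d["t"]; return np.c_[p[:,0]/p[:,2]*d["fx"]+d["cx"],p[:,1]/p[:,2]*d["fy"]+d["cy"]]
HUE={"blue":(105,120),"yellow":(22,36),"purple":(128,150)}
def blobs(d,col,z=28,amin=60):
    hsv=cv2.cvtColor(d["pixels"],cv2.COLOR_RGB2HSV);a,b=HUE[col]
    m=cv2.inRange(hsv,(a,120,60),(b,255,255));m=cv2.morphologyEx(m,cv2.MORPH_CLOSE,np.ones((3,3)))
    out=[]
    for c in cv2.findContours(m,cv2.RETR_EXTERNAL,cv2.CHAIN_APPROX_NONE)[0]:
        if cv2.contourArea(c)<amin: continue
        r=cv2.minAreaRect(ray(d,c.reshape(-1,2),z).astype(np.float32))
        (x,y),(w,h),an=r
        if w<h: w,h,an=h,w,an+90
        out.append((c.reshape(-1,2).mean(0).round(),round(x,1),round(y,1),round(w),round(h),round((an+90)%180-90,1)))
    return out
def obs():
    o=robot.get_obs(); print("t",round(o["time"],2),"tcp",np.round(o["ee_pos"],1),"x",np.round(o["eef_rot"][:,0],3),"F",np.round(o["contact_force"],1),"w",round(o["grip_width"],1),"j",np.round(o["joint_positions"],2)); return o
def go(x,y,z,yaw=None):
    "print shift in tool axes to tcp x,y,z, tool y axis along yaw deg (mod 180)"
    o=obs();R=np.array(o["eef_rot"]);s=R.T@(np.array([x,y,z])-o["ee_pos"])
    rv=np.zeros(3)
    if yaw is not None:
        a=np.radians(yaw);c=[]
        for k in(0,np.pi):
            Y=np.array([np.cos(a+k),np.sin(a+k),0]);Z=np.array([0,0,-1.]);T=np.c_[np.cross(Y,Z),Y,Z]
            c.append(np.degrees(cv2.Rodrigues(R.T@T)[0].ravel()))
        c.sort(key=np.linalg.norm)
        for q in c: print("  turn",q.round(1), "j6->",round(np.degrees(o["joint_positions"][5])+q[2]))
    print("shift",s.round(1))
E
python3 - <<'E'
from h import *
d=cams.get_image("top")
R=np.array(d["R"]);print("C",-R.T@d["t"])
for c in HUE:
    for b in blobs(d,c): print(c,b)
im=d["pixels"][:,:,::-1]
cv2.imwrite("pics/c1.png",cv2.resize(im[120:260,90:430],None,fx=2.35,fy=2.35,interpolation=cv2.INTER_CUBIC))
cv2.imwrite("pics/c2.png",cv2.resize(im[100:240,245:415],(728,600),interpolation=cv2.INTER_CUBIC))
E
```

```text
C [ 258.19788055   86.95643006 1301.22864627]
blue (array([195., 194.]), 528.9, 210.8, 80, 49, -9.1)
blue (array([151., 189.]), 546.2, 345.9, 78, 50, -7.1)
blue (array([ 54., 172.]), 599.2, 640.9, 101, 72, -72.6)
yellow (array([195., 233.]), 407.7, 209.2, 80, 48, 0.5)
yellow (array([156., 231.]), 415.0, 326.4, 82, 52, -6.0)
yellow (array([276., 195.]), 522.9, -40.8, 81, 50, -10.4)
yellow (array([347., 159.]), 637.2, -266.2, 96, 91, -47.5)
purple (array([106., 172.]), 599.0, 485.6, 80, 46, 39.2)
purple (array([224., 163.]), 627.3, 121.8, 78, 50, -60.0)
purple (array([182., 156.]), 651.3, 252.2, 78, 50, -22.5)
```

View pics/c2.png

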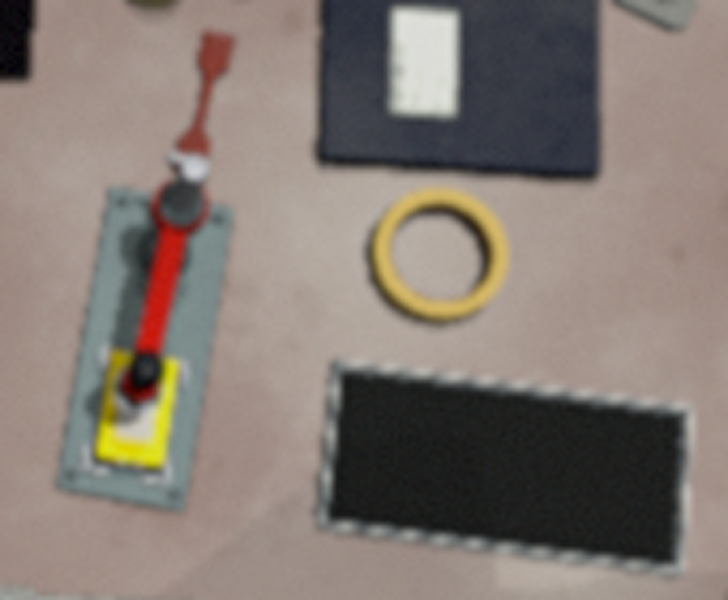

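View pics/c1.png

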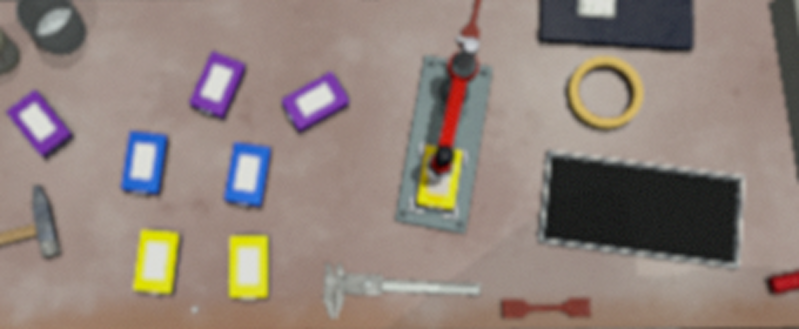

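Run:
```python
from h import *
d=cams.get_image("top")
f=lambda p:(245+(np.array(p)-2)/4.284,100+(np.array(p)-2)/4.284)
def px(pts): p=np.array(pts,float); return np.c_[245+p[:,0]/4.282,100+p[:,1]/4.286]-.4
pl=ray(d,px([(108,190),(232,205),(185,510),(58,488)]),10);print("plate",pl.round(1),pl.mean(0))
e=pl[0]+pl[1]-pl[2]-pl[3];a=np.degrees(np.arctan2(e[1],e[0]));print("ang",a)
tr=ray(d,px([(333,362),(690,407),(682,568),(322,525)]),16);print("tray",tr.round(1),tr.mean(0)); print(cv2.minAreaRect(tr.astype(np.float32)))
print([b for b in blobs(d,"yellow",38)])
for z in(120,134,150,170,190,210,230): print(z,ray(d,px([(147,370)]),z).round(1), "post",ray(d,px([(180,202)]),z).round(1))
s=cams.get_image("scene");R=np.array(s["R"]);print("Cs",-R.T@s["t"])
im=s["pixels"][:,:,::-1];cv2.imwrite("pics/c3.png",cv2.resize(im[150:270,240:380],(700,600),interpolation=cv2.INTER_CUBIC))
```

```text
plate [[ 694.9  -25.1]
 [ 682.9 -117.9]
 [ 452.4  -75.8]
 [ 469.1   16. ]] [574.84468456 -50.68717609]
ang -10.342154814689618
tray [[ 560.4 -187.1]
 [ 525.3 -448.4]
 [ 407.  -432.6]
 [ 440.  -173.7]] [ 483.17000233 -310.47242994]
((482.94537353515625, -309.7890625), (263.6373596191406, 121.19925689697266), 82.40514373779297)
[(array([195., 233.]), 406.6, 208.3, 79, 48, 0.5), (array([156., 231.]), 413.8, 324.5, 81, 52, -6.0), (array([276., 195.]), 520.9, -39.8, 81, 50, -10.4), (array([347., 159.]), 634.2, -263.5, 96, 90, -46.1)]
120 [[531.1 -39.1]] post [[649.  -64.8]]
134 [[527.8 -37.6]] post [[644.3 -63. ]]
150 [[524.1 -35.9]] post [[639.  -60.9]]
170 [[519.5 -33.8]] post [[632.4 -58.4]]
190 [[514.9 -31.6]] post [[625.8 -55.8]]
210 [[510.3 -29.5]] post [[619.2 -53.2]]
230 [[505.7 -27.4]] post [[612.6 -50.7]]
Cs [-315.89523387 -963.34696993  659.80286789]
```

View pics/c3.png

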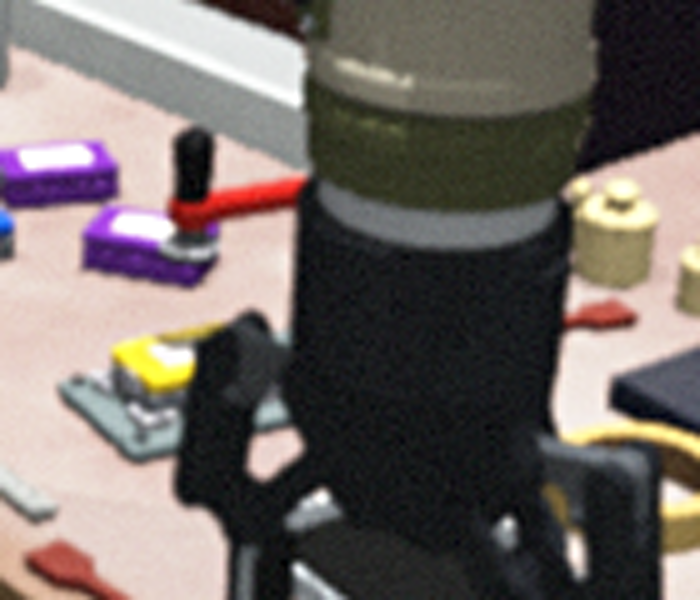

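Run:
```python
from h import *
d=cams.get_image("top");s=cams.get_image("scene")
P=np.array([644,-62.5])
for c in range(0,100,15):
    zt=134+c
    xy=ray(d,[(279,186)],zt-8)[0]
    v=xy-P
    print(c,xy.round(),"r",np.linalg.norm(v).round(),"ang",((np.degrees(np.arctan2(v[1],v[0]))-169.6+180)%360-180).round(1),"scene top",proj(s,[*xy,zt]).round(1),"bot",proj(s,[*xy,zt-41]).round(1))
```

```text
0 [529. -39.] r 117.0 ang -1.4 scene top [[281.5 188. ]] bot [[280.9 201.4]]
15 [526. -37.] r 121.0 ang -1.8 scene top [[280.4 183.1]] bot [[279.8 196.6]]
30 [523. -35.] r 124.0 ang -2.2 scene top [[279.3 178.2]] bot [[278.7 191.8]]
45 [519. -34.] r 128.0 ang -2.5 scene top [[278.1 173.2]] bot [[277.6 187. ]]
60 [516. -32.] r 132.0 ang -2.9 scene top [[277.  168.2]] bot [[276.5 182.1]]
75 [512. -31.] r 136.0 ang -3.2 scene top [[275.9 163.1]] bot [[275.3 177.2]]
90 [509. -29.] r 139.0 ang -3.5 scene top [[274.7 158. ]] bot [[274.2 172.2]]
```

```bash
python3 -c "
from h import *
go(521.5,-35,230,78)"
```

```text
t 0.35 tcp [ 140.4 -557.5  231.1] x [0.97  0.244 0.   ] F [-0.3  0.1  0.2] w 85.5 j [-1.46  0.31  0.05  1.3   0.    1.43]
  turn [-0.   0.  26.1] j6-> 108
  turn [  -0.    -0.  -153.9] j6-> -72
shift [ 497.2 -413.6    1.3]
```

```bash
python3 -m crank '[[85,250,-205,0,0,0,-77],[85,250,-205,0,0,0,-77],[85,250,-205,0,0,0,-77],[85,250,-205,0,0,0,-77],[85,250,-205,0,0,0,-77],[85,250,-205,0,0,0,-77],[85,250,-205,0,0,0,-77],[60,497,-414,1,0,0,-154],[60,497,-414,1,0,0,-154],[60,497,-414,1,0,0,-154],[60,497,-414,1,0,0,-154],[60,497,-414,1,0,0,-154],[60,497,-414,1,0,0,-154],[60,497,-414,1,0,0,-154],[60,497,-414,1,0,0,-154],[60,497,-414,1,0,0,-154]]' 40
cat >> h.py <<'E'
def crop(n,X,r,fn,s=None):
    d=cams.get_image(n);u,v=proj(d,X)[0].astype(int);y0=max(v-r,0);x0=max(u-r,0)
    im=d["pixels"][y0:v+r,x0:u+r,::-1];k=560//(2*r);cv2.imwrite("pics/"+fn,cv2.resize(im,None,fx=k,fy=k,interpolation=cv2.INTER_CUBIC));print(n,"x0,y0,k",x0,y0,k)
E
python3 -c "
from h import *
go(521.5,-35,137,78);crop('scene',[521,-35,160],45,'k1.png')"
```

```text
time: 2.35
ee_pos: [521.2, -34.5, 230.2]
eef_rot: [[-0.979, 0.206, -0.0], [0.206, 0.979, 0.0], [0.0, 0.0, -1.0]]
contact_force: [-0.8, -0.6, 0.2]
grip_width: 60.0
t 2.35 tcp [521.2 -34.5 230.2] x [-0.979  0.206  0.   ] F [-0.8 -0.6  0.2] w 60.0 j [-0.22  0.21 -0.09  1.27  0.   -0.01]
  turn [ 0.  -0.   0.1] j6-> -1
  turn [   0.     0.  -179.9] j6-> -181
shift [-0.4 -0.5 93.2]
scene x0,y0,k 233 134 6
```

View pics/k1.png

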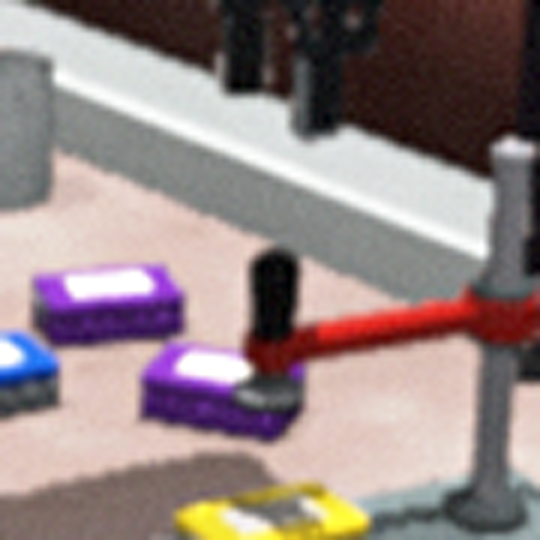

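```bash
python3 -m crank '[[60,0,0,45,0,0,0],[60,0,0,92,0,0,0],[60,0,0,92,0,0,0],[15,0,0,92,0,0,0],[15,0,0,92,0,0,0],[15,0,0,92,0,0,0],[15,0,0,92,0,0,0],[15,0,0,92,0,0,0]]' 60
python3 -c "
from h import *
o=obs();c=ray
P=np.array([644,-62.5])
p=np.array(o['ee_pos']);R=np.array(o['eef_rot']);v=p[:2]-P;print('r',np.linalg.norm(v))
for a in range(-10,-91,-10):
    t=np.radians(a);w=np.array([[np.cos(t),-np.sin(t)],[np.sin(t),np.cos(t)]])@v
    print(a,(R.T@(np.r_[P+w,p[2]+45]-p)).round(1))
"
```

```text
time: 3.4
ee_pos: [522.5, -34.9, 139.2]
eef_rot: [[-0.978, 0.207, 0.003], [0.207, 0.978, -0.0], [-0.003, 0.0, -1.0]]
contact_force: [2.3, -1.1, 3.4]
grip_width: 22.0
t 3.4 tcp [522.5 -34.9 139.2] x [-0.978  0.207 -0.003] F [ 2.3 -1.1  3.4] w 22.0 j [-0.22  0.26 -0.26  1.05  0.   -0.01]
r 124.63266091987495
-10 [ -2.3  21.6 -45. ]
-20 [ -8.3  42.5 -45. ]
-30 [-17.7  62.1 -44.9]
-40 [-30.5  79.7 -44.9]
-50 [-46.   94.8 -44.9]
-60 [-64.  107.  -44.8]
-70 [-83.8 115.9 -44.7]
-80 [-104.9  121.2  -44.7]
-90 [-126.6  122.8  -44.6]
```

```bash
python3 -m crank '[[15,0,0,-10,0,0,0],[15,0,0,-22,0,0,0],[15,0,0,-34,0,0,0],[15,0,0,-45,0,0,0],[15,0,0,-45,0,0,0],[15,-0.6,11,-45,0,0,5],[15,-2.3,21.6,-45,0,0,10],[15,-8.3,42.5,-45,0,0,20],[15,-17.7,62.1,-45,0,0,30],[15,-30.5,79.7,-45,0,0,40],[15,-46,94.8,-45,0,0,50],[15,-64,107,-45,0,0,60],[15,-84,116,-45,0,0,70],[15,-105,121,-45,0,0,80],[15,-127,123,-45,0,0,90],[15,-127,123,-45,0,0,90],[15,-127,123,-45,0,0,90]]'
python3 -c "
from h import *
obs();crop('scene',[600,0,160],60,'k2.png')"
```

```text
time: 5.52
ee_pos: [671.8, 56.9, 182.7]
eef_rot: [[0.208, 0.978, -0.0], [0.978, -0.208, -0.004], [-0.004, 0.001, -1.0]]
contact_force: [1.9, -7.1, -4.3]
grip_width: 22.7
t 5.53 tcp [671.8  56.9 182.7] x [ 0.208  0.978 -0.004] F [ 1.9 -7.1 -4.3] w 22.7 j [-0.03  0.53  0.25  1.29 -0.    1.75]
scene x0,y0,k 231 110 4
```

View pics/k2.png

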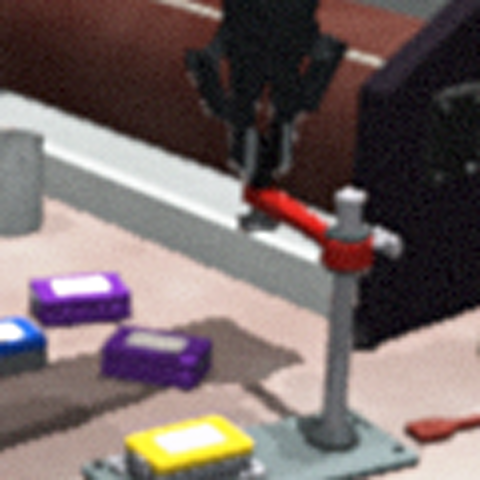

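```bash
python3 -m crank '[[50,0,0,0,0,0,0],[50,0,0,0,0,0,0],[50,0,0,0,0,0,0],[60,0,0,-35,0,0,0],[60,0,0,-70,0,0,0],[60,0,0,-70,0,0,0]]'
python3 -c "
from h import *
go(408,209,100,90.5);go(408,209,0,90.5)
d=cams.get_image('top')
print([b for b in blobs(d,'yellow',38)][:4])"
```

```text
time: 6.32
ee_pos: [673.2, 57.5, 256.8]
eef_rot: [[0.207, 0.978, 0.007], [0.978, -0.207, -0.004], [-0.003, 0.007, -1.0]]
contact_force: [-0.4, -0.2, -0.1]
grip_width: 59.9
t 6.33 tcp [673.2  57.5 256.8] x [ 0.207  0.978 -0.003] F [-0.4 -0.2 -0.1] w 59.9 j [-0.03  0.51  0.41  1.46 -0.    1.75]
  turn [ 0.5 -0.2 77.5] j6-> 178
  turn [   0.2    0.5 -102.5] j6-> -2
shift [  93.5 -292.   154.4]
t 6.33 tcp [673.2  57.5 256.8] x [ 0.207  0.978 -0.003] F [-0.4 -0.2 -0.1] w 59.9 j [-0.03  0.51  0.41  1.46 -0.    1.75]
  turn [ 0.5 -0.2 77.5] j6-> 178
  turn [   0.2    0.5 -102.5] j6-> -2
shift [  93.8 -292.7  254.4]
[(array([196., 232.]), 408.1, 206.8, 76, 51, 0.5), (array([156., 230.]), 416.3, 324.0, 76, 52, -5.2), (array([347., 159.]), 634.3, -263.4, 95, 91, -47.5)]
```

```bash
python3 -m crank '[[80,50,-150,0,0,0,-50],[80,50,-150,0,0,0,-50],[80,50,-150,0,0,0,-50],[80,50,-150,0,0,0,-50],[80,50,-150,0,0,0,-50],[80,94,-292,80,0.2,0.5,-102.5],[80,94,-292,154,0.2,0.5,-102.5],[80,94,-292,154,0.2,0.5,-102.5],[80,94,-292,154,0.2,0.5,-102.5],[80,94,-292,154,0.2,0.5,-102.5],[80,94,-292,154,0.2,0.5,-102.5],[80,94,-292,154,0.2,0.5,-102.5]]'
python3 -c "
from h import *
go(408,209,2,90.5)
d=cams.get_image('top')
for z in(28,38): print([b for b in blobs(d,'yellow',z)][:4])
crop('scene',[408,209,40],50,'y1.png')"
```

```text
time: 7.88
ee_pos: [406.9, 209.4, 98.9]
eef_rot: [[-1.0, -0.006, -0.004], [-0.006, 1.0, -0.0], [0.004, 0.0, -1.0]]
contact_force: [0.1, -0.6, 0.9]
grip_width: 80.0
t 7.88 tcp [406.9 209.4  98.9] x [-1.    -0.006  0.004] F [ 0.1 -0.6  0.9] w 80.0 j [ 0.3   0.18 -0.47  0.92  0.    0.29]
  turn [ 0.  -0.2 -0.1] j6-> 17
  turn [ -0.3  -0.  179.9] j6-> 197
shift [-1.5 -0.4 96.9]
[(array([276., 195.]), 523.4, -40.7, 81, 51, -9.1), (array([347., 159.]), 638.0, -265.5, 96, 89, -46.1)]
[(array([276., 195.]), 521.3, -39.7, 81, 51, -9.1), (array([347., 159.]), 635.0, -262.7, 96, 88, -46.1)]
scene x0,y0,k 147 149 5
```

View pics/y1.png

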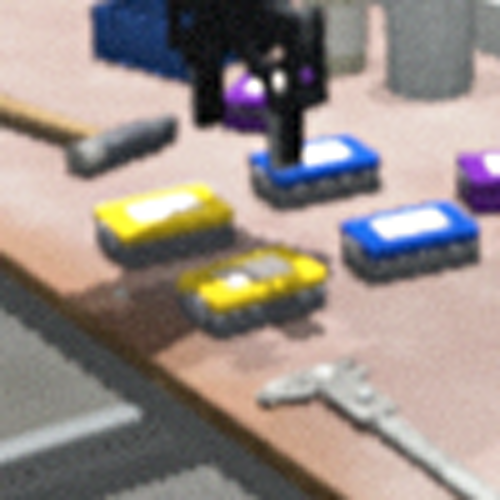

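```bash
python3 -m crank '[[80,-1,0,50,0,0,0],[80,-1,0,90,0,0,0],[80,-1,0,97,0,0,0],[80,-1,0,97,0,0,0],[40,-1,0,97,0,0,0],[40,-1,0,97,0,0,0],[40,-1,0,97,0,0,0],[40,-1,0,97,0,0,0],[40,-1,0,85,0,0,0],[40,-1,0,60,0,0,0],[40,-1,0,10,0,0,0],[40,-1,0,10,0,0,0]]' 50
python3 -c "
from h import *
o=go(521.3,-39.7,90,80);crop('scene',[408,209,90],40,'y2.png')"
```

```text
time: 9.48
ee_pos: [411.3, 210.5, 93.6]
eef_rot: [[-1.0, -0.007, 0.005], [-0.007, 1.0, 0.003], [-0.005, 0.003, -1.0]]
contact_force: [0.0, 0.7, -1.9]
grip_width: 49.1
t 9.47 tcp [411.3 210.5  93.6] x [-1.    -0.007 -0.005] F [ 0.   0.7 -1.9] w 49.1 j [ 0.3   0.19 -0.48  0.9   0.    0.29]
  turn [ 0.2  0.3 10.4] j6-> 27
  turn [  -0.4    0.3 -169.6] j6-> -153
shift [-108.1 -251.     3.4]
scene x0,y0,k 157 144 7
```

View pics/y2.png

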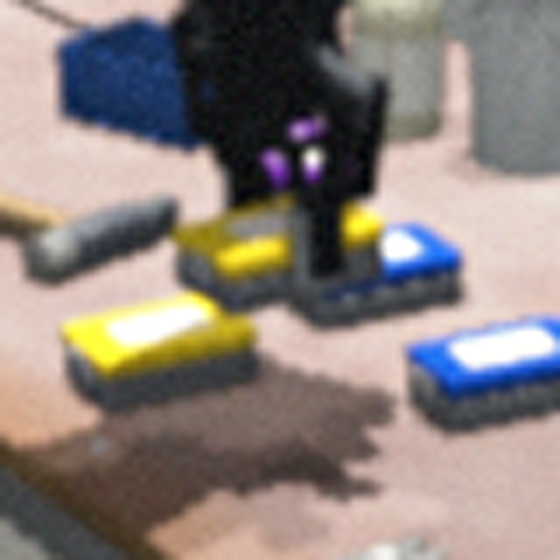

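```bash
python3 -m crank '[[40,-18,-42,0,0,0,2],[40,-36,-84,0,0,0,4],[40,-54,-126,0,0,0,6],[40,-72,-168,0,0,0,8],[40,-90,-210,0,0,0,10.4],[40,-108,-251,0,0.2,0.3,10.4],[40,-108,-251,3,0.2,0.3,10.4],[40,-108,-251,25,0.2,0.3,10.4],[40,-108,-251,40,0.2,0.3,10.4],[40,-108,-251,40,0.2,0.3,10.4]]'
python3 -c "
from h import *
go(521.3,-39.7,40,80);crop('scene',[521,-40,45],40,'y3.png')"
```

```text
time: 10.78
ee_pos: [517.6, -39.1, 49.5]
eef_rot: [[-0.985, 0.173, -0.008], [0.173, 0.985, -0.0], [0.008, -0.002, -1.0]]
contact_force: [-0.4, -0.0, -1.7]
grip_width: 48.4
t 10.78 tcp [517.6 -39.1  49.5] x [-0.985  0.173  0.008] F [-0.4 -0.  -1.7] w 48.4 j [-0.23  0.34 -0.39  0.85 -0.   -0.06]
  turn [-0.1 -0.5  0.1] j6-> -3
  turn [ 7.000e-01 -1.000e-01 -1.799e+02] j6-> -183
shift [-3.8  0.   9.4]
scene x0,y0,k 238 177 7
```

View pics/y3.png

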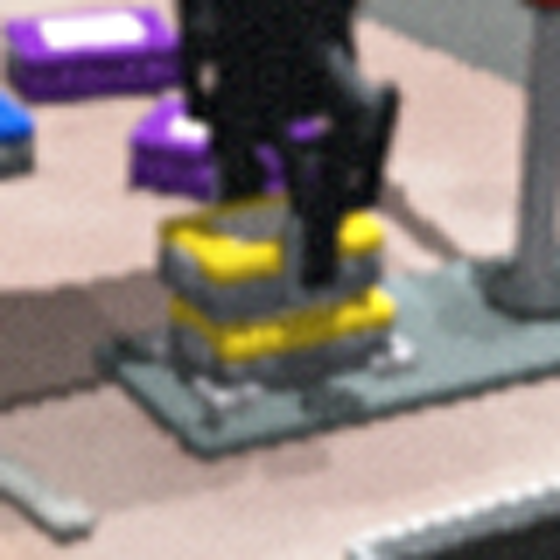

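```bash
python3 -m crank '[[40,-4.5,0,3,0,-0.5,0],[40,-4.5,0,6,0,-0.5,0],[40,-4.5,0,8,0,-0.5,0],[40,-4.5,0,9,0,-0.5,0],[40,-4.5,0,9,0,-0.5,0]]'
```

```text
time: 11.45
ee_pos: [523.1, -40.1, 42.0]
eef_rot: [[-0.985, 0.173, 0.003], [0.173, 0.985, -0.002], [-0.003, -0.002, -1.0]]
contact_force: [-1.5, 1.1, 3.0]
grip_width: 49.2
```

```bash
python3 -m crank '[[62,0,0,0,0,0,0],[62,0,0,0,0,0,0],[75,0,0,0,0,0,0],[75,0,0,-30,0,0,0],[75,0,0,-70,0,0,0],[75,60,100,-70,0,0,0],[75,80,200,-70,0,0,0],[75,80,260,-70,0,0,0],[75,80,260,-70,0,0,0]]'
python3 -c "
from h import *
d=cams.get_image('top')
for z in(28,66): print([b for b in blobs(d,'yellow',z)][:4])
crop('top',[521,-40,60],30,'t1.png')
go(415,326,100,84)"
```

```text
time: 12.58
ee_pos: [489.3, 207.1, 111.7]
eef_rot: [[-0.985, 0.173, 0.004], [0.173, 0.985, -0.002], [-0.004, -0.001, -1.0]]
contact_force: [1.5, -0.7, -0.3]
grip_width: 75.1
[(array([277., 194.]), 527.9, -42.1, 86, 53, -10.0), (array([347., 159.]), 637.2, -266.3, 97, 91, -45.5)]
[(array([277., 194.]), 519.8, -38.3, 83, 51, -10.0), (array([347., 159.]), 625.9, -255.8, 94, 88, -45.5)]
top x0,y0,k 247 163 9
t 12.68 tcp [488.9 210.7 111.6] x [-0.986  0.165 -0.004] F [-0.5  0.1  0.7] w 74.8 j [ 0.26  0.3  -0.28  0.99 -0.    0.42]
  turn [ 0.   0.2 -3.5] j6-> 21
  turn [  0.3  -0.  176.5] j6-> 201
shift [ 92.  101.5  11.3]
```

View pics/t1.png

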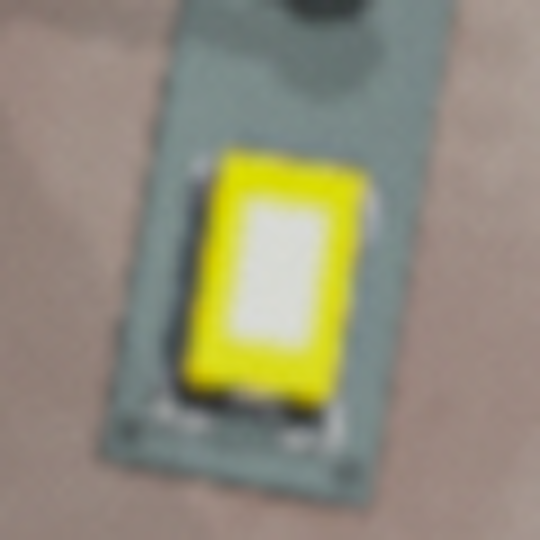

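```bash
python3 -m crank '[[80,46,50,5,0,0,-3.5],[80,92,101,11,0,0.2,-3.5],[80,92,101,11,0,0.2,-3.5],[80,92,101,11,0,0.2,-3.5],[80,92,101,11,0,0.2,-3.5]]'
python3 -c "
from h import *
go(415,326,2,84)"
```

```text
time: 13.3
ee_pos: [415.9, 324.4, 100.4]
eef_rot: [[-0.994, 0.106, 0.001], [0.106, 0.994, 0.0], [-0.001, 0.0, -1.0]]
contact_force: [-0.4, -1.0, 0.1]
grip_width: 80.1
t 13.3 tcp [415.9 324.4 100.4] x [-0.994  0.106 -0.001] F [-0.4 -1.   0.1] w 80.1 j [ 0.51  0.3  -0.31  0.96 -0.    0.62]
  turn [ 0.   0.1 -0.1] j6-> 35
  turn [ 1.000e-01 -0.000e+00  1.799e+02] j6-> 215
shift [ 1.1  1.4 98.4]
```

```bash
python3 -m crank '[[80,1,1,50,0,0,0],[80,1,1,90,0,0,0],[80,1,1,98,0,0,0],[80,1,1,98,0,0,0],[40,1,1,98,0,0,0],[40,1,1,98,0,0,0],[40,1,1,98,0,0,0],[40,1,1,98,0,0,0],[40,1,1,86,0,0,0],[40,1,1,60,0,0,0],[40,1,1,0,0,0,0],[40,1,1,-20,0,0,0],[40,1,1,-20,0,0,0]]' 50
python3 -c "
from h import *
go(521,-39.5,120,80)"
```

```text
time: 14.92
ee_pos: [416.2, 326.4, 123.0]
eef_rot: [[-0.994, 0.106, 0.005], [0.106, 0.994, 0.002], [-0.005, 0.003, -1.0]]
contact_force: [0.5, 0.0, -2.2]
grip_width: 48.9
t 14.93 tcp [416.2 326.4 123. ] x [-0.994  0.106 -0.005] F [ 0.5  0.  -2.2] w 48.9 j [ 0.51  0.28 -0.27  1.01 -0.    0.62]
  turn [0.2 0.3 3.9] j6-> 39
  turn [  -0.4    0.3 -176.1] j6-> -141
shift [-142.9 -352.8    2.6]
```

```bash
python3 -m crank '[[40,-18,-45,0,0,0,0],[40,-40,-100,0,0,0,1],[40,-60,-150,0,0,0,2],[40,-80,-200,0,0,0,3],[40,-100,-250,0,0,0,4],[40,-120,-300,0,0,0,4],[40,-134,-332,0,0,0,4],[40,-143,-353,3,0.2,0.3,4],[40,-143,-353,3,0.2,0.3,4],[40,-143,-353,25,0.2,0.3,4],[40,-143,-353,40,0.2,0.3,4],[40,-143,-353,42,0.2,0.3,4],[40,-143,-353,42,0.2,0.3,4]]'
python3 -c "
from h import *
go(522,-39.7,69,80);crop('scene',[521,-40,70],40,'y4.png')"
```

```text
time: 16.55
ee_pos: [521.2, -39.0, 80.7]
eef_rot: [[-0.985, 0.174, -0.001], [0.174, 0.985, -0.0], [0.001, -0.0, -1.0]]
contact_force: [0.2, -0.9, -1.7]
grip_width: 48.9
t 16.55 tcp [521.2 -39.   80.7] x [-0.985  0.174  0.001] F [ 0.2 -0.9 -1.7] w 48.9 j [-0.23  0.31 -0.35  0.92 -0.   -0.05]
  turn [-0. -0. -0.] j6-> -3
  turn [-1.0e-01  0.0e+00  1.8e+02] j6-> 177
shift [-0.9 -0.5 11.7]
scene x0,y0,k 238 169 7
```

View pics/y4.png

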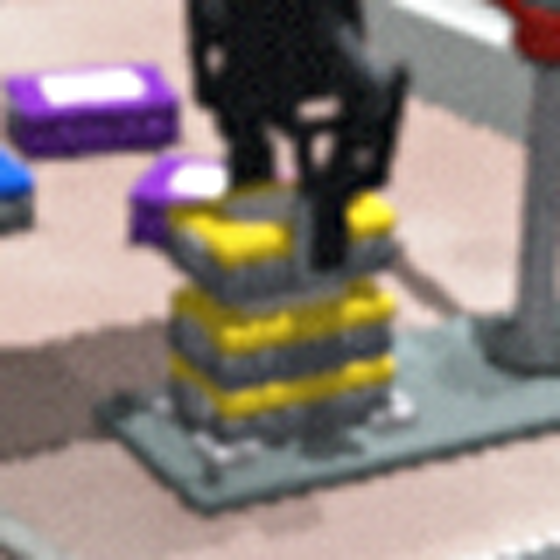

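```bash
python3 -m crank '[[40,-1,0,5,0,0,0],[40,-1,0,9,0,0,0],[40,-1,0,11,0,0,0],[40,-1,0,12,0,0,0],[40,-1,0,12,0,0,0]]'; python3 -m crank '[[62,0,0,0,0,0,0],[62,0,0,0,0,0,0],[75,0,0,0,0,0,0],[75,0,0,-30,0,0,0],[75,0,0,-70,0,0,0],[75,20,60,-70,0,0,0],[75,20,120,-70,0,0,0],[75,20,180,-70,0,0,0],[75,0,240,-30,0,0,0],[75,0,240,-30,0,0,0]]'
python3 -c "
from h import *
d=cams.get_image('top')
for z in(94,): print([b for b in blobs(d,'yellow',z)][:4])
go(529,211,100,81)"
```

```text
time: 17.23
ee_pos: [522.5, -39.4, 70.3]
eef_rot: [[-0.985, 0.174, 0.001], [0.174, 0.985, -0.0], [-0.001, -0.0, -1.0]]
contact_force: [-4.5, -0.3, 8.4]
grip_width: 49.2
time: 18.48
ee_pos: [563.7, 199.5, 97.6]
eef_rot: [[-0.985, 0.171, -0.002], [0.171, 0.985, -0.001], [0.002, -0.001, -1.0]]
contact_force: [-1.0, 0.0, 0.2]
grip_width: 74.9
[(array([277., 192.]), 518.9, -37.1, 84, 51, -8.6), (array([347., 159.]), 617.6, -248.0, 91, 86, -45.5)]
t 18.52 tcp [563.7 199.   97.6] x [-0.985  0.171  0.002] F [ 0.5  0.5 -0.7] w 74.9 j [ 0.21  0.43 -0.12  1.02 -0.    0.38]
  turn [-0.1 -0.1 -0.9] j6-> 21
  turn [-2.000e-01  1.000e-01  1.791e+02] j6-> 201
shift [36.3  5.9 -2.4]
```

```bash
python3 -m crank '[[80,36,6,-2,0,0,-0.9],[80,36,6,-2,0,0,-0.9],[80,36,6,40,0,0,-0.9],[80,36,6,85,0,0,-0.9],[80,36,6,95,0,0,-0.9],[80,36,6,95,0,0,-0.9]]'; python3 -c "
from h import *
go(529,211,2,81)"
```

```text
time: 19.27
ee_pos: [529.4, 210.3, 3.1]
eef_rot: [[-0.988, 0.157, -0.003], [0.157, 0.988, -0.001], [0.003, -0.001, -1.0]]
contact_force: [0.1, -0.6, 0.9]
grip_width: 80.2
t 19.27 tcp [529.4 210.3   3.1] x [-0.988  0.157  0.003] F [ 0.1 -0.6  0.9] w 80.2 j [ 0.24  0.47 -0.31  0.79 -0.    0.39]
  turn [-0.1 -0.2 -0. ] j6-> 23
  turn [-2.0e-01  1.0e-01  1.8e+02] j6-> 203
shift [0.5 0.6 1.1]
```

```bash
python3 -m crank '[[40,0,0,1,0,0,0],[40,0,0,1,0,0,0],[40,0,0,1,0,0,0],[40,0,0,1,0,0,0],[40,0,0,-15,0,0,0],[40,0,0,-50,0,0,0],[40,0,0,-100,0,0,0],[40,0,0,-150,0,0,0],[40,0,0,-150,0,0,0]]' 50
python3 - <<'E'
from h import *
o=obs()
d=cams.get_image("top")
hsv=cv2.cvtColor(d["pixels"],cv2.COLOR_RGB2HSV);m=cv2.inRange(hsv,(0,0,0),(180,255,60))
u,v=proj(d,[483,-310,3])[0].astype(int);mm=np.zeros_like(m);mm[v-45:v+45,u-70:u+70]=m[v-45:v+45,u-70:u+70]
c=max(cv2.findContours(mm,cv2.RETR_EXTERNAL,cv2.CHAIN_APPROX_NONE)[0],key=cv2.contourArea)
for z in (3,16):print(cv2.minAreaRect(ray(d,c.reshape(-1,2),z).astype(np.float32)))
crop("top",[483,-310,16],70,"tr.png")
E
```

```text
time: 20.4
ee_pos: [532.8, 211.3, 159.0]
eef_rot: [[-0.988, 0.157, 0.007], [0.157, 0.988, 0.001], [-0.006, 0.003, -1.0]]
contact_force: [-0.3, 0.1, -1.6]
grip_width: 48.8
t 20.4 tcp [532.8 211.3 159. ] x [-0.988  0.157 -0.006] F [-0.3  0.1 -1.6] w 48.8 j [ 0.24  0.33 -0.1   1.13 -0.    0.39]
((484.74920654296875, -314.4703369140625), (251.29258728027344, 109.61795043945312), 81.83784484863281)
((482.480712890625, -310.45068359375), (248.77622985839844, 108.52029418945312), 81.83784484863281)
top x0,y0,k 292 138 4
```

View pics/tr.png

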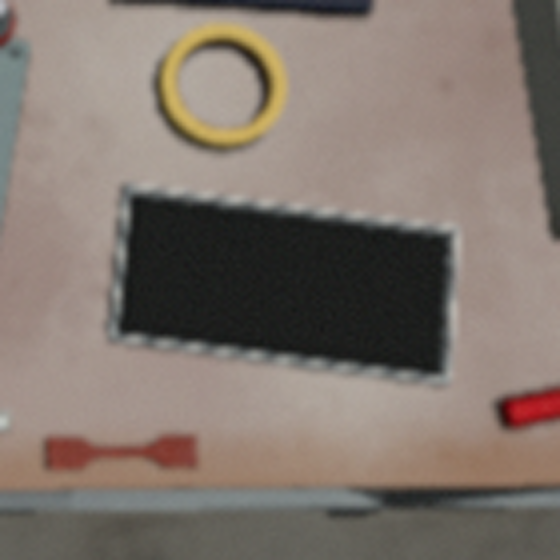

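```bash
python3 -c "
from h import *
go(475,-372,160,82);go(475,-372,16,82)"
```

```text
t 20.5 tcp [530.  210.5 154.1] x [-0.988  0.157  0.001] F [-1.1 -0.1 -1.3] w 49.2 j [ 0.24  0.34 -0.11  1.12 -0.    0.39]
  turn [-0.  -0.1 -1. ] j6-> 22
  turn [-1.00e-01  1.00e-01  1.79e+02] j6-> 202
shift [ -37.1 -584.    -5.6]
t 20.5 tcp [530.  210.5 154.1] x [-0.988  0.157  0.001] F [-1.1 -0.1 -1.3] w 49.2 j [ 0.24  0.34 -0.11  1.12 -0.    0.39]
  turn [-0.  -0.1 -1. ] j6-> 22
  turn [-1.00e-01  1.00e-01  1.79e+02] j6-> 202
shift [ -37.2 -583.9  138.4]
```

```bash
python3 -m crank '[[40,-2,-30,-6,0,0,-1],[40,-5,-80,-6,0,0,-1],[40,-8,-130,-6,0,0,-1],[40,-11,-180,-6,0,0,-1],[40,-15,-230,-6,0,0,-1],[40,-18,-280,-6,0,0,-1],[40,-21,-330,-6,0,0,-1],[40,-24,-380,-6,0,0,-1],[40,-28,-430,-6,0,0,-1],[40,-31,-480,-6,0,0,-1],[40,-34,-530,-6,0,0,-1],[40,-36,-565,-6,0,0,-1],[40,-37,-584,-6,0,0,-1],[40,-37,-584,-6,0,0,-1],[40,-37,-584,40,0,0,-1],[40,-37,-584,90,0,0,-1],[40,-37,-584,115,0,0,-1],[40,-37,-584,115,0,0,-1]]'
python3 -c "
from h import *
go(475,-372,5,82);crop('scene',[483,-310,20],70,'tr2.png')"
```

```text
time: 22.75
ee_pos: [473.3, -368.5, 37.0]
eef_rot: [[-0.99, 0.138, -0.006], [0.138, 0.99, 0.005], [0.006, 0.004, -1.0]]
contact_force: [-0.9, -0.7, -0.8]
grip_width: 49.2
t 22.75 tcp [ 473.3 -368.5   37. ] x [-0.99   0.138  0.006] F [-0.9 -0.7 -0.8] w 49.2 j [-0.79  0.49 -0.19  0.9  -0.   -0.66]
  turn [ 0.2 -0.4  0.1] j6-> -38
  turn [   0.6    0.3 -179.9] j6-> -218
shift [-2.3 -3.3 31.9]
scene x0,y0,k 269 200 4
```

View pics/tr2.png

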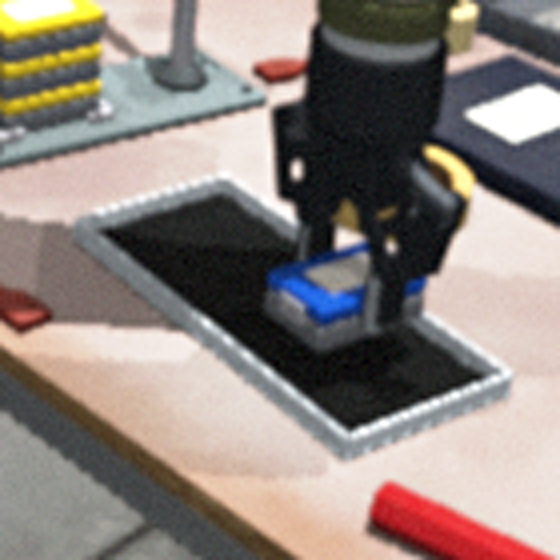

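```bash
python3 -m crank '[[40,-2,-3,12,0,0,0],[40,-2,-3,22,0,0,0],[40,-2,-3,28,0,0,0],[40,-2,-3,31,0,0,0],[40,-2,-3,32,0,0,0],[40,-2,-3,32,0,0,0]]'; python3 -m crank '[[62,0,0,0,0,0,0],[62,0,0,0,0,0,0],[62,0,0,0,0,0,0],[62,0,0,-35,0,0,0],[62,0,0,-90,0,0,0],[62,0,0,-140,0,0,0],[62,0,60,-150,0,0,0],[62,0,120,-150,0,0,0],[62,0,180,-150,0,0,0],[62,0,240,-150,0,0,0],[75,0,300,-150,0,0,0],[75,0,360,-150,0,0,0],[75,0,420,-150,0,0,0],[75,0,480,-150,0,0,0],[75,0,540,-150,0,0,0],[75,0,600,-150,0,0,0],[75,0,600,-150,0,0,0]]'
python3 -c "
from h import *
go(546,346,100,83)
d=cams.get_image('top')
for b in blobs(d,'blue',31)+blobs(d,'blue',28): print(b)"
```

```text
time: 23.55
ee_pos: [476.0, -373.2, 7.2]
eef_rot: [[-0.99, 0.138, -0.003], [0.138, 0.99, 0.002], [0.003, 0.001, -1.0]]
contact_force: [-1.5, 0.8, 1.4]
grip_width: 49.0
time: 25.68
ee_pos: [559.2, 224.8, 157.7]
eef_rot: [[-0.991, 0.132, -0.002], [0.132, 0.991, 0.002], [0.002, 0.002, -1.0]]
contact_force: [-0.3, -0.3, -0.4]
grip_width: 75.1
t 25.68 tcp [559.2 224.8 157.7] x [-0.991  0.132  0.002] F [-0.3 -0.3 -0.4] w 75.1 j [ 0.25  0.4  -0.02  1.16  0.    0.38]
  turn [ 0.1 -0.1 -0.6] j6-> 21
  turn [ -0.2  -0.2 179.4] j6-> 201
shift [ 28.9 118.2  58. ]
(array([384., 210.]), 475.3, -372.2, 87, 57, -8.0)
(array([ 54., 171.]), 600.4, 640.5, 100, 67, -73.1)
(array([384., 210.]), 475.8, -373.3, 87, 57, -8.0)
(array([ 54., 171.]), 601.2, 641.8, 100, 68, -73.1)
```

```bash
python3 -m crank '[[80,14,59,29,0,0,-0.6],[80,29,118,58,0,0,-0.6],[80,29,118,58,0,0,-0.6],[80,29,118,100,0,0,-0.6],[80,29,118,145,0,0,-0.6],[80,29,118,155,0,0,-0.6],[80,29,118,155,0,0,-0.6],[80,29,118,155,0,0,-0.6]]'; python3 -c "
from h import *
go(546,346,2,83)"
```

```text
time: 26.72
ee_pos: [547.4, 343.7, 5.0]
eef_rot: [[-0.992, 0.125, 0.0], [0.125, 0.992, 0.003], [0.0, 0.003, -1.0]]
contact_force: [0.0, 0.3, 0.7]
grip_width: 79.8
t 26.73 tcp [547.4 343.7   5. ] x [-0.992  0.125  0.   ] F [0.  0.3 0.7] w 79.8 j [ 0.44  0.59 -0.1   0.88  0.    0.56]
  turn [ 0.1 -0.  -0.2] j6-> 32
  turn [ -0.   -0.2 179.8] j6-> 212
shift [1.7 2.1 3.1]
```

```bash
python3 -m crank '[[80,2,2,3,0,0,0],[40,2,2,3,0,0,0],[40,2,2,3,0,0,0],[40,2,2,3,0,0,0],[40,2,2,3,0,0,0],[40,2,2,-15,0,0,0],[40,2,2,-50,0,0,0],[40,2,2,-100,0,0,0],[40,2,2,-155,0,0,0],[40,2,2,-155,0,0,0],[40,2,2,-155,0,0,0]]' 50
python3 - <<'E'
from h import *
d=cams.get_image("top")
hsv=cv2.cvtColor(d["pixels"],cv2.COLOR_RGB2HSV);print(blobs(d,'blue',31))
m=cv2.inRange(hsv,(0,0,0),(180,255,60))|cv2.inRange(hsv,(105,120,60),(120,255,255))
u,v=proj(d,[483,-310,3])[0].astype(int);mm=np.zeros_like(m);mm[v-45:v+45,u-70:u+70]=m[v-45:v+45,u-70:u+70]
mm=cv2.morphologyEx(mm,cv2.MORPH_CLOSE,np.ones((3,3)))
c=max(cv2.findContours(mm,cv2.RETR_EXTERNAL,cv2.CHAIN_APPROX_NONE)[0],key=cv2.contourArea)
print(cv2.minAreaRect(ray(d,c.reshape(-1,2),16).astype(np.float32)))
go(492,-250,160,82)
E
```

```text
time: 28.1
ee_pos: [545.3, 345.4, 160.2]
eef_rot: [[-0.992, 0.125, 0.0], [0.125, 0.992, 0.002], [0.0, 0.002, -1.0]]
contact_force: [-0.5, -0.3, -2.3]
grip_width: 48.8
[(array([384., 210.]), 475.3, -372.2, 87, 57, -7.8), (array([ 54., 171.]), 600.0, 640.5, 100, 68, -72.9)]
((482.393798828125, -310.49176025390625), (248.94102478027344, 108.20873260498047), 82.01290130615234)
t 28.15 tcp [544.7 345.1 158.9] x [-0.992  0.125  0.002] F [-1.5  0.5 -2.8] w 49.3 j [0.44 0.48 0.11 1.21 0.   0.56]
  turn [ 0.1 -0.1  0.8] j6-> 33
  turn [ 2.000e-01  1.000e-01 -1.792e+02] j6-> -147
shift [ -21.9 -597.    -1.9]
```

```bash
python3 -m crank '[[40,-1,-25,0,0,0,0],[40,-3,-75,0,0,0,0],[40,-5,-125,0,0,0,1],[40,-7,-175,0,0,0,1],[40,-9,-225,0,0,0,1],[40,-11,-275,0,0,0,1],[40,-13,-325,0,0,0,1],[40,-14,-375,0,0,0,1],[40,-16,-425,0,0,0,1],[40,-18,-475,0,0,0,1],[40,-20,-525,0,0,0,1],[40,-21,-570,0,0,0,1],[40,-22,-597,0,0,0,1],[40,-22,-597,0,0,0,1],[40,-22,-597,40,0,0,1],[40,-22,-597,90,0,0,1],[40,-22,-597,115,0,0,1],[40,-22,-597,115,0,0,1]]'
python3 -c "
from h import *
go(492,-250,5,82)"
```

```text
time: 30.4
ee_pos: [489.3, -246.9, 40.0]
eef_rot: [[-0.99, 0.141, -0.008], [0.141, 0.99, 0.006], [0.009, 0.005, -1.0]]
contact_force: [-0.5, 1.5, -0.8]
grip_width: 49.2
t 30.4 tcp [ 489.3 -246.9   40. ] x [-0.99   0.141  0.009] F [-0.5  1.5 -0.8] w 49.2 j [-0.61  0.4  -0.32  0.86  0.   -0.47]
  turn [ 0.3 -0.5 -0.1] j6-> -27
  turn [ -0.8  -0.5 179.9] j6-> 153
shift [-3.5 -2.8 35. ]
```

```bash
python3 -m crank '[[40,-3,-3,12,0,0,0],[40,-3,-3,24,0,0,0],[40,-3,-3,31,0,0,0],[40,-3,-3,34,0,0,0],[40,-3,-3,35,0,0,0],[40,-3,-3,35,0,0,0]]'; python3 -m crank '[[62,0,0,0,0,0,0],[62,0,0,0,0,0,0],[62,0,0,0,0,0,0],[62,0,0,-35,0,0,0],[62,0,0,-90,0,0,0],[62,0,0,-150,0,0,0],[62,0,0,-210,0,0,0],[62,0,0,-245,0,0,0],[62,0,0,-245,0,0,0]]'
python3 -c "
from h import *
d=cams.get_image('top')
for b in blobs(d,'blue',31): print(b)
go(672.5,57.2,260,-12)"
```

```text
time: 31.15
ee_pos: [491.2, -249.9, 6.1]
eef_rot: [[-0.99, 0.141, -0.008], [0.141, 0.99, 0.006], [0.009, 0.005, -1.0]]
contact_force: [-3.2, 2.9, 6.2]
grip_width: 48.9
time: 32.28
ee_pos: [494.8, -252.5, 254.6]
eef_rot: [[-0.99, 0.141, -0.003], [0.141, 0.99, 0.002], [0.003, 0.002, -1.0]]
contact_force: [0.4, -1.1, -0.2]
grip_width: 61.8
(array([344., 204.]), 492.5, -249.1, 85, 55, -7.4)
(array([ 54., 171.]), 600.5, 640.6, 100, 68, -72.9)
t 32.33 tcp [ 493.9 -251.9  252.3] x [-0.99   0.141  0.006] F [-0.8  0.2 -0.5] w 61.7 j [-0.62  0.27  0.04  1.35  0.   -0.48]
  turn [  0.4  -0.1 -86.1] j6-> -113
  turn [-0.1 -0.4 93.9] j6-> 67
shift [-133.2  331.2   -7.3]
```

```bash
python3 -m crank '[[62,-20,50,-10,0,0,10],[62,-40,100,-10,0,0,20],[62,-60,150,-10,0,0,30],[62,-80,200,-10,0,0,40],[62,-100,250,-10,0,0,50],[62,-120,300,-10,0,0,60],[62,-133,331,-8,0,0,70],[62,-133,331,-8,0,0,80],[62,-133,331,-8,0,0,94],[62,-133,331,-8,0,0,94],[62,-133,331,-8,0,0,94],[62,-133,331,-8,0,0,94]]'
python3 -c "
from h import *
go(672.5,57.2,183,-12)
d=cams.get_image('top')
for b in blobs(d,'blue',31)+blobs(d,'yellow',94): print(b)
crop('scene',[620,0,180],60,'k3.png')"
```

```text
time: 33.83
ee_pos: [671.9, 57.0, 259.5]
eef_rot: [[0.209, 0.978, -0.008], [0.978, -0.209, 0.004], [0.003, -0.008, -1.0]]
contact_force: [-0.0, -0.3, 0.2]
grip_width: 62.3
t 33.83 tcp [671.9  57.  259.5] x [0.209 0.978 0.003] F [-0.  -0.3  0.2] w 62.3 j [-0.04  0.53  0.43  1.49  0.    1.74]
  turn [-0.5 -0.2 -0. ] j6-> 100
  turn [ -0.3   0.8 180. ] j6-> 280
shift [ 0.1  1.2 76.4]
(array([384., 210.]), 475.2, -372.1, 86, 56, -8.2)
(array([344., 205.]), 491.8, -249.3, 87, 56, -8.6)
(array([ 56., 172.]), 600.6, 641.0, 101, 67, -72.9)
(array([347., 159.]), 617.5, -248.0, 92, 86, -45.5)
scene x0,y0,k 236 102 4
```

View pics/k3.png

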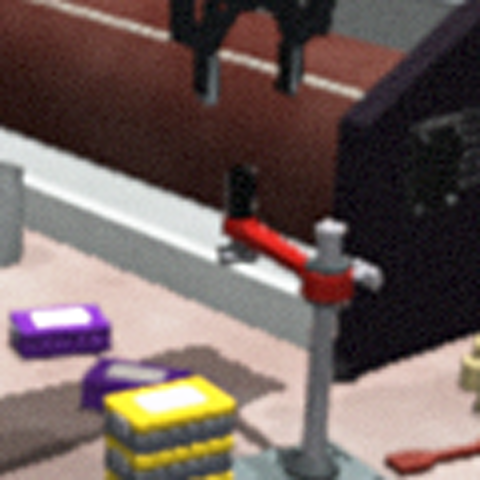

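```bash
python3 -m crank '[[62,0,0,40,0,0,0],[62,0,1,76,0,0,0],[62,0,1,76,0,0,0],[15,0,1,76,0,0,0],[15,0,1,76,0,0,0],[15,0,1,76,0,0,0],[15,0,1,76,0,0,0],[15,0,1,76,0,0,0]]' 60
python3 -c "
from h import *
o=obs()
P=np.array([644,-62.5])
p=np.array(o['ee_pos']);R=np.array(o['eef_rot']);v=p[:2]-P;print('r',np.linalg.norm(v),np.degrees(np.arctan2(v[1],v[0])))
for a in [10,20,30,40,50,60,70,80,90,93]:
    t=np.radians(a);w=np.array([[np.cos(t),-np.sin(t)],[np.sin(t),np.cos(t)]])@v
    print(a,(R.T@(np.r_[P+w,p[2]]-p)).round(1))
"
```

```text
time: 34.92
ee_pos: [673.4, 57.3, 185.1]
eef_rot: [[0.209, 0.978, -0.004], [0.978, -0.209, 0.005], [0.004, -0.005, -1.0]]
contact_force: [1.5, 1.3, 3.7]
grip_width: 22.3
t 34.92 tcp [673.4  57.3 185.1] x [0.209 0.978 0.004] F [1.5 1.3 3.7] w 22.3 j [-0.04  0.53  0.27  1.31  0.    1.75]
r 123.34726606091193 76.20448243164064
10 [ -1.2 -21.5   0.1]
20 [ -6.2 -42.4   0.2]
30 [-14.6 -62.1   0.3]
40 [-26.4 -80.1   0.3]
50 [-41.2 -95.8   0.3]
60 [ -58.4 -108.6    0.3]
70 [ -77.6 -118.3    0.3]
80 [ -98.2 -124.5    0.3]
90 [-119.6 -127.     0.2]
93 [-126.  -127.1    0.2]
```

```bash
python3 -m crank '[[15,-0.5,-11,0,0,0,-5],[15,-1.2,-21.5,0,0,0,-10],[15,-6,-42,0,0,0,-20],[15,-14.6,-62,0,0,0,-30],[15,-26.4,-80,0,0,0,-40],[15,-41,-96,0,0,0,-50],[15,-58.4,-108.6,0,0,0,-60],[15,-77.6,-118,0,0,0,-70],[15,-98,-124.5,0,0,0,-80],[15,-119.6,-127,0,0,0,-90],[15,-126,-127,0,0,0,-93],[15,-126,-127,0,0,0,-93],[15,-126,-127,0,0,0,-93]]'
python3 -c "
from h import *
go(521.3,-39.7,152,80);crop('scene',[521,-40,120],50,'k4.png')"
```

```text
time: 36.55
ee_pos: [521.2, -39.7, 184.8]
eef_rot: [[-0.987, 0.159, -0.008], [0.159, 0.987, 0.004], [0.008, 0.002, -1.0]]
contact_force: [-5.7, -1.8, 3.2]
grip_width: 22.4
t 36.55 tcp [521.2 -39.7 184.8] x [-0.987  0.159  0.008] F [-5.7 -1.8  3.2] w 22.4 j [-0.23  0.24 -0.17  1.17  0.   -0.07]
  turn [ 0.1 -0.5  0.8] j6-> -3
  turn [   0.7    0.2 -179.2] j6-> -183
shift [-0.4 -0.1 32.8]
scene x0,y0,k 229 143 5
```

View pics/k4.png

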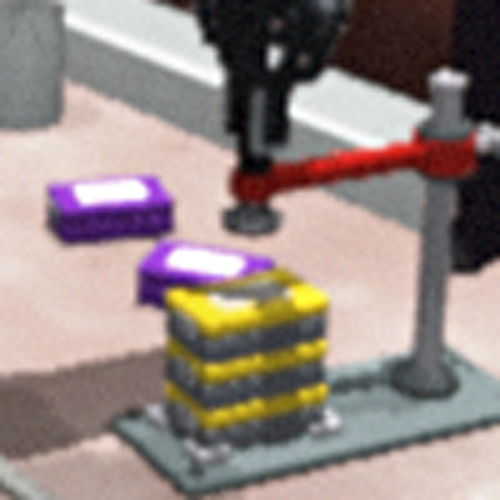

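```bash
python3 -m crank '[[15,0,0,8,0,0,0],[15,0,0,16,0,0,0],[15,0,0,24,0,0,0],[15,0,0,32,0,0,0],[15,0,0,36,0,0,0],[15,0,0,36,0,0,0],[15,0,0,36,0,0,0]]' 80
for i in 1 2; do python3 -m crank '[[15,0,0,2,0,0,0],[15,0,0,4,0,0,0],[15,0,0,4,0,0,0]]'; done
```

```text
time: 37.48
ee_pos: [521.3, -39.7, 148.6]
eef_rot: [[-0.987, 0.159, -0.007], [0.159, 0.987, 0.003], [0.008, 0.002, -1.0]]
contact_force: [-0.4, -3.2, -1.1]
grip_width: 21.5
time: 37.85
ee_pos: [521.1, -39.6, 144.6]
eef_rot: [[-0.987, 0.159, -0.008], [0.159, 0.987, 0.003], [0.008, 0.002, -1.0]]
contact_force: [-2.9, -2.4, 2.1]
grip_width: 21.5
time: 38.22
ee_pos: [521.2, -39.7, 140.8]
eef_rot: [[-0.987, 0.159, -0.007], [0.159, 0.987, 0.003], [0.008, 0.002, -1.0]]
contact_force: [-2.2, -3.3, 4.4]
grip_width: 21.5
```

```bash
for i in 1 2 ; do python3 -m crank '[[15,0,0,1,0,0,0],[15,0,0,3,0,0,0],[15,0,0,3,0,0,0]]' | grep -E "ee_pos|force|width"; done
```

```text
ee_pos: [521.2, -39.7, 138.2]
contact_force: [-3.6, -2.5, 6.6]
grip_width: 21.6
ee_pos: [521.3, -39.7, 135.8]
contact_force: [-3.6, -2.6, 8.2]
grip_width: 21.2
```

```bash
for i in 1 2 ; do python3 -m crank '[[15,0,0,0.8,0,0,0],[15,0,0,1.5,0,0,0],[15,0,0,1.5,0,0,0]]' | grep -E "ee_pos|force|width"; done
```

```text
ee_pos: [521.3, -39.6, 135.1]
contact_force: [-4.2, -2.4, 9.1]
grip_width: 21.6
ee_pos: [521.3, -39.6, 134.5]
contact_force: [-5.7, -2.2, 10.7]
grip_width: 21.3
```

```bash
python3 -m crank '[[30,0,0,0,0,0,0],[45,0,0,0,0,0,0],[55,0,0,0,0,0,0],[60,0,0,0,0,0,0],[60,0,0,-20,0,0,0],[60,0,0,-60,0,0,0],[60,0,0,-110,0,0,0],[60,50,0,-140,0,0,0],[60,100,-60,-140,0,0,0],[60,100,-120,-140,0,0,0],[60,100,-180,-140,0,0,0],[60,100,-180,-140,0,0,0]]'
python3 - <<'E'
from h import *
obs()
d=cams.get_image("top");s=cams.get_image("scene")
for b in blobs(d,'blue',31)+blobs(d,'yellow',94): print(b)
# scene: red arm end / pad / lid geometry
def red(im): 
    h=cv2.cvtColor(im,cv2.COLOR_RGB2HSV);return cv2.inRange(h,(0,170,60),(6,255,255))|cv2.inRange(h,(174,170,60),(180,255,255))
for n,im in(("scene",s),("top",d)):
    m=red(im["pixels"]);u,v=proj(im,[521,-40,120])[0].astype(int);print(n,"knob proj",u,v)
    ys,xs=np.nonzero(m[v-15:v+20,u-12:u+13]);print(" red rows",ys.min()+v-15,ys.max()+v-15,"cols",xs.min()+u-12,xs.max()+u-12)
    for q in range(u-3,u+6,2):
        print(q,"".join(f" {tuple(p)}".replace('np.uint8','') if 0 else "R" if (p[0]>110 and p[1]<60) else "Y" if (p[0]>120 and p[1]>100 and p[2]<90) else "k" if p.max()<70 else "g" for p in im["pixels"][v-20:v+25,q].astype(int)))
for z in (94,110,118,126,141,159): print(z,proj(s,[521,-40,z]).round(1))
E
```

```text
time: 41.22
ee_pos: [393.8, -205.1, 274.6]
eef_rot: [[-0.986, 0.165, -0.004], [0.165, 0.986, 0.002], [0.004, 0.001, -1.0]]
contact_force: [-0.1, 0.2, -0.7]
grip_width: 59.8
t 41.23 tcp [ 393.8 -205.1  274.6] x [-0.986  0.165  0.004] F [-0.1  0.2 -0.7] w 59.8 j [-0.66  0.05 -0.17  1.35 -0.   -0.49]
(array([345., 200.]), 503.0, -250.7, 64, 56, -8.5)
(array([ 54., 171.]), 600.0, 640.2, 101, 68, -72.7)
(array([278., 192.]), 519.3, -37.4, 86, 51, -10.0)
(array([347., 159.]), 617.5, -248.0, 92, 86, -45.5)
scene knob proj 279 193
 red rows 192 199 cols 276 291
276 gggggggggkkkkkkkkkkkkRRRggggggYggYYYggggggYYY
278 ggggggggkkkkkkkkkkkkkgRRRRgggggYYYYYgggggYYYY
280 ggggggggkkkkkkkkkkkkkgRRRggggggYYYYYgggggYYYY
282 gggggggggkkkkkkkkgggRRRRRgggggYYYYYggggggYYYg
284 ggggggggggggggggggggRRRRggggggYYYYYgggggYYYYg
top knob proj 279 189
 red rows 174 193 cols 277 284
276 gggggggggYYYYYYggggkkkkkgggggggYYYYYYgggggggg
278 gggggggRRggggRgkkkkkkkkggggggggYYYYYYgggggggg
280 RRRRRRRRRRRRRRgkkkkkkkkgRgggggggYYYYYgkkkgggg
282 RRRRRRRRRRRRRgggkkkkkggggggggggYYYYYYgggggggg
284 RRRRRRggggYYYYYYYggYYgggggYYYYYYYYYYYgggggggg
94 [[278.9 202. ]]
110 [[279.2 196.8]]
118 [[279.3 194.1]]
126 [[279.4 191.5]]
141 [[279.6 186.5]]
159 [[279.9 180.5]]
```

```bash
python3 -c "
from h import *
print(robot.hand_in())"
```

```text
the job is handed in; nothing more can be done
None
```

The job is done and handed in at about 41 s. The case in the stand had a yellow lid, so I swung the clamp arm out and stacked both loose yellow cases on it. Both blue cases went flat, lids up, into the waiting tray. The arm is back over the column and pressed down. I didn't touch the purple look-alikes or the other things on the bench.

**Last checks:**
- **Column:** the top lid measured (519, -37) mm at -10°, against (521, -40) mm at about -10° for the base case. That is square to within about 3 mm, close to the 2 mm camera calibration.
- **Tray:** both blue lids were seen in the tray at 34 s. In the last picture the robot hid one blue case and part of the other, so I couldn't check them again right at hand-in.
- **Clamp foot:** I estimate it is pressed in 8 to 10 mm. This comes from the push force, which rose to 10.7 N, and from the knob's height in the camera picture. I had no direct reading, and after letting go I checked it only by pixel rows because I had used all 16 picture views.

The gripper was well clear of everything at hand-in. I saw no sign of a tray knock or a slackened grip.

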